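Clip the rinsed electrodes into their carrying rack and lock it for transport

ROBOT

A 6-joint arm with a two-finger parallel gripper is mounted at the origin on a cart in front of the work surface, level with it; the furniture and walls round the work are solid. World frame = base frame: x ahead of the robot, y to its left, z up, the work surface at z = 0. Lengths are in mm, angles in rad, forces in N, time in s.
With the tool pointing down it reaches from about 350 to 775 mm from the base axis. Payload 7.3 kg.
Tool frame: the origin (TCP) lies between the finger pads; the fingertips stand 8 mm ahead of it and the grasp point (between the pads) lies 11 mm behind it; y points along the fingers, z is the direction in which the jaws open and shut, and the axes are right-handed (so a half turn about y gives the same grasp; the last joint's range is limited). The gripper opens to 92 mm and grips with 3 to 60 N. Pads are 19 mm wide; open, the fingers measure 130 mm over their backs; the gripper's body (75 mm by 190 mm) begins 47 mm behind the grasp point.
Start: joints at [-1.459, 0.342, 1.524, -0, 1.275, -0.146], TCP at [133.872, -507.664, 234.741] pointing down, gripper open.
Joint ranges: [-2.53, 2.53], [-0.77, 2.02], [0.04, 2.7], [-1, 4.14], [0.28, 2.66], [-3.11, 3.11]. Speed limits (rad/s): [2.57, 2.57, 3.14, 3.14, 3.14, 3.14].

INTERFACE

Orientations are given as [roll, pitch, yaw] about the fixed x, y, z axes, in that order (R = Rz(yaw) Ry(pitch) Rx(roll)).
In Python, from plant import bot, vision, job gives the robot as it stands. The module is installed in compiled form; this text tells all that it offers.
- The arm moves only by the tool arm_command, never from a script. Its argument "deltas" is a list of rows, each a list of 4 numbers: the shift along the tool's x, y, z in m, then the turn about the tool's y in degrees. In form: [[x, y, z, twist], ...]. A call has 1 to 5 rows; each row shifts and turns the commanded pose from where the row before left it, along the tool's axes as they then stand; what a row does not reach is not made up. A row lasts 1/10 s, in which the tool goes at most 50 mm and 8.59 degrees, less where a joint would pass 70% of its speed; a pose out of reach is approached as far as the arm can. A call is refused whole if a number of a shift passes 0.05 or a number of a turn 8.59, either way. A call with a gripper value outside its range is refused whole. "claw" is the closure in counts, from 0 (fully open) to 255 (shut), set as the call begins (left out, the last holds). The fingers move at their own pace and stop on an object; the grip force is fixed at half the most. Time passes only in rows, so rows that do not move let the fingers close. It gives the time, the measured TCP pose, the force and the opening at its end, in the units of the state.
- bot.get_obs(): the state, without advancing time (a new reading comes with each control period).
- vision.capture(name): name is "side" or "top" or "wrist"; returns a dict with "img" (400x640x3 uint8, red, green, blue), "camera_matrix" (3x3 intrinsics, pixels), "world_to_cam" (4x4, takes a point from world to camera coordinates); the wrist camera has in their place "mount" (4x4, takes a point from camera to tool coordinates, whose origin is the TCP and whose axes are the tool frame's). Camera axes: x right, y down, z forward; pixel columns grow to the right and rows downward; lengths in mm; the calibration is good to about 2 mm. A picture is of the moment at which its call begins: read the wrist's pose just before it. There is no depth.
- job.close_job(): hands the job in, once; it reports no verdict.
Trained networks look in a picture, given as the dict that the camera call returned (one of the last four; its "shot" number tells which), for a name from the list of things; names that differ only in an ending like _2 or _b are one class to them, and where a whole thing is asked for, a point or a joint stands for the part that bears it (a point fixed in the world has none). Each returns a list of dicts, best first, with "confidence" (0 to 1); they miss things now and then, are a little off and sometimes report something else, mostly with a low value. They report only what shows in the picture. A call takes as long as a camera call.
- vision.find_in(picture, name): "xyz" ([x, y, z] in mm, in the coordinates of the camera as it stood for that picture, good to about 4 mm: the middle of the surface that is visible of it).
- vision.regions_of(picture, name): "mask" (400x640 bool, what is visible of it).
The state is a dict: "time": time; "joint_positions": joint angles; "dq": joint speeds; "tau": joint torques, N m; "tool_pos": TCP position; "tcp_rot": TCP orientation; "contact_force": force on the tool from outside, world axes, zero at the start; "moment": the same for the moment, N m; "grip_width": finger opening in mm.
Only numpy, scipy, OpenCV 4.12 (cv2) and the standard library are available. Lean on these libraries where they do the work, as an engineer would, in place of code of your own. Each camera call takes 0.05 s, during which the arm holds its last target. There are 200 camera calls.

TASK

Pack the electrodes for transport: slide the rack's transport lock fully open, then press every electrode lying on the drying mat sideways into the spring clips of a free slot, across both rails, until it snaps fully home in both clips, with its plug head on the open side of the rack and its capped tip towards the lock. When all are in, slide the lock fully shut over them, and leave the two sample vials standing.

Things in the scene. Friction and masses are not known exactly. Their poses are not given: they have to be found in the camera images.
- rack: Carrying rack, fixed to the bench: white base plate 142x206x8 mm, on it two aluminium rails along the rack's y at x = -30 and +30 mm with 4 steel clips each. Origin: at bench height, midway between rails and slots; z up. An electrode lies along rack x across both rails: plug head towards -x (the open side), capped tip towards +x, where a back plate (x 72..76, 48 mm high) carries the lock. Slots: y = -69, -23, 23, 69 mm.
- lock (a joint): Transport lock: steel comb bar sliding along rack y on the back plate. 0 = shut, its 4 teeth (12 mm wide, x 42..72 mm, underside 52.5 mm above the bench) over the slots: nothing goes in or out. +0.023 m, the other end stop towards rack +y = open, teeth midway between slots. Starts shut or nearly so. Friction about 2.5 N, stays where left. It cannot shut over an electrode that has not snapped in.
- lock_grip (a point): Middle of the lock's black upright grip: 24 mm along rack x, 14 mm along rack y (pinch it across this), 24 mm tall, so its top is 12 mm above this point and the steel bar's top 12 mm below; about 76 mm to +x of the rack's origin and 68.5 mm above the bench. It moves with the lock.
- drying_mat: Flat grey mat 180 x 310 x 3 mm, fixed to the bench, where the electrodes lie side by side at the start, about 75 mm apart at their middles. Origin: centre of its underside.
- slot_1 (a point): Where the middle of an electrode clipped in slot 1 lies: on its axis, 40 mm above the bench, rack y -69 mm. Axes as the rack's. Each slot has two clips, 10 mm wide, at x = -30 and +30; between them is free room for fingers down to the base plate (8 mm).
- slot_2 (a point): Where the middle of an electrode clipped in slot 2 lies: on its axis, 40 mm above the bench, rack y -23 mm. Axes as the rack's. A clip has two sprung leaves: lips 8 mm apart 5.5 mm above the clipped axis, flared to 16 mm at 14 mm above it.
- slot_3 (a point): Where the middle of an electrode clipped in slot 3 lies: on its axis, 40 mm above the bench, rack y +23 mm. Axes as the rack's. An electrode laid on the flares rests with its axis 11.5 mm too high; pressed straight down with 8 to 15 N in all it snaps past the lips and drops home.
- slot_4 (a point): Where the middle of an electrode clipped in slot 4 lies: on its axis, 40 mm above the bench, rack y +69 mm. Axes as the rack's. A clipped electrode holds against about 10 N of pull; one that sits more than 2.5 mm high, or is in one clip only, is not home.
- electrode_1: Plug-head electrode, 153 mm, about 60 g, may be absent: white shaft 12 mm thick (x -55..48 mm), clear cap 17 mm thick on the tip (x 48..61), black square head 17 x 17 mm (x -80..-55), 11 mm brass connector (to x -92). Origin: on the axis mid-shaft, where to grip; x runs from head to tip. Lying, its axis is 8.5 mm above what it lies on. All alike: any one may go in any slot.
- head_1 (a point): Centre of the square plug head of electrode 1.
- electrode_2: Plug-head electrode, 153 mm, about 60 g, may be absent: white shaft 12 mm thick (x -55..48 mm), clear cap 17 mm thick on the tip (x 48..61), black square head 17 x 17 mm (x -80..-55), 11 mm brass connector (to x -92). Origin: on the axis mid-shaft, where to grip; x runs from head to tip. Lying, its axis is 8.5 mm above what it lies on. All alike: any one may go in any slot.
- head_2 (a point): Centre of the square plug head of electrode 2.
- electrode_3: Plug-head electrode, 153 mm, about 60 g, may be absent: white shaft 12 mm thick (x -55..48 mm), clear cap 17 mm thick on the tip (x 48..61), black square head 17 x 17 mm (x -80..-55), 11 mm brass connector (to x -92). Origin: on the axis mid-shaft, where to grip; x runs from head to tip. Lying, its axis is 8.5 mm above what it lies on. All alike: any one may go in any slot.
- head_3 (a point): Centre of the square plug head of electrode 3.
- electrode_4: Plug-head electrode, 153 mm, about 60 g, may be absent: white shaft 12 mm thick (x -55..48 mm), clear cap 17 mm thick on the tip (x 48..61), black square head 17 x 17 mm (x -80..-55), 11 mm brass connector (to x -92). Origin: on the axis mid-shaft, where to grip; x runs from head to tip. Lying, its axis is 8.5 mm above what it lies on. All alike: any one may go in any slot.
- head_4 (a point): Centre of the square plug head of electrode 4.
- vial_a: Small sample vial, 23 x 23 x 52 mm, a bystander; stands upright, origin at the centre of its underside.
- vial_b: Small sample vial, 23 x 23 x 52 mm, a bystander; stands upright, origin at the centre of its underside.

How it is judged:
By the outcome, as a careful person would: the job done as asked, in the order asked, and still so for the second after the job is handed in, with the robot touching nothing.
Of electrode_1, electrode_2, electrode_3, electrode_4 only 3 to 4 are there at a start; the rules pass over those that are not, and their reading is None.
At some moment in a run one of electrode_1, electrode_2, electrode_3, electrode_4 may be knocked a few centimetres aside while the robot is not near it.
Once in a run the grip may slacken for a moment while it holds something.
It also fails if it takes over 210 s, if anything falls off the work surface, if the arm or the gripper's body presses on something with over 40 N, if the wrist force passes 120 N, or if a joint passes its speed limit or range.

## Working session

There is one attempt and no reset: what is moved stays moved. The work goes in short steps, Python scripts to look and compute and a tool call to move; the robot and the scene stay as the last step left them, time stands still between calls to the robot, and variables do not carry over. Pictures are saved under pics/ and viewed, about 12 in all and at most 16, crops included, and the job is handed in when it is done.

Besides the shell and the picture viewer there is one more tool, called as name(argument=value, ...) on one line, values as JSON. arm_command: Moves the arm, as the interface text tells. Its arguments: {"type":"object","properties":{"deltas":{"type":"array","items":{"type":"array","items":{"type":"number"}}},"claw":{"type":"number"}},"required":["deltas"]}

```bash
mkdir -p pics
cat > h.py <<'E'
import numpy as np, cv2
from scipy.spatial.transform import Rotation as R
from plant import bot, vision, job
def obs():
    o=bot.get_obs(); print('t',round(o['time'],2),'pos',np.round(o['tool_pos'],1),'rpy',np.round(o['tcp_rot'],3),'F',np.round(o['contact_force'],1),'w',round(float(o['grip_width']),1)); return o
def cap(n):
    o=bot.get_obs(); p=vision.capture(n)
    if n=='wrist':
        T=np.eye(4);T[:3,:3]=R.from_euler('xyz',o['tcp_rot']).as_matrix();T[:3,3]=o['tool_pos']
        C=T@np.array(p['mount'])
    else: C=np.linalg.inv(np.array(p['world_to_cam']))
    p['C']=C; return p
def save(p,name): cv2.imwrite('pics/'+name+'.png',p['img'][:,:,::-1])
def w(p,xyz): return (p['C']@np.append(xyz,1))[:3]
def ray(p,uv,z):
    d=p['C'][:3,:3]@np.linalg.inv(p['camera_matrix'])@np.array([uv[0],uv[1],1.]);c=p['C'][:3,3]
    return c+d*(z-c[2])/d[2]
def proj(p,X):
    q=np.linalg.inv(p['C'])@np.append(X,1);q=np.array(p['camera_matrix'])@q[:3];return q[:2]/q[2]
E
python3 - <<'E'
from h import *
o=obs()
print(R.from_euler('xyz',o['tcp_rot']).as_matrix().round(2))
for n in ['top','side']:
    p=cap(n);save(p,n+'0');print(n,p['C'].round(2).tolist(),np.array(p['camera_matrix']).round(1).tolist())
    for k in ['rack','lock','lock_grip','slot_1','drying_mat','electrode_1','head_1','vial_a']:
        try:
            for d in vision.find_in(p,k): print(k,round(d['confidence'],2),w(p,d['xyz']).round(0))
        except Exception as e: print(k,e)
E
```

```text
t 0.0 pos [ 133.8 -507.2  234.1] rpy [-1.572  0.    -2.884] F [0.5 0.  0.5] w 91.8
[[-0.97 -0.    0.25]
 [-0.25  0.   -0.97]
 [-0.   -1.   -0.  ]]
top [[0.0, -0.98, 0.18, 374.26], [-1.0, -0.0, 0.0, 67.45], [-0.0, -0.18, -0.98, 891.39], [0.0, 0.0, 0.0, 1.0]] [[373.0, 0.0, 317.8], [0.0, 373.0, 198.4], [0.0, 0.0, 1.0]]
rack 0.57 [578. 199.   2.]
lock 0.8 [589. 256.  55.]
lock 0.7 [584. -52.  16.]
lock_grip 0.83 [589. 254.  52.]
lock_grip 0.48 [585. -52.  16.]
slot_1 0.7 [581. 204.   7.]
drying_mat 0.89 [538. -32.   4.]
electrode_1 0.71 [508. -39.  17.]
electrode_1 0.63 [582. -52.  18.]
electrode_1 0.63 [659. -73.  15.]
head_1 0.86 [582. -55.  11.]
head_1 0.59 [509. -40.  19.]
head_1 0.57 [659. -69.  15.]
vial_a 0.66 [395. 239.  50.]
vial_a 0.46 [377. 190.  52.]
side [[-0.96, -0.18, 0.21, 355.02], [-0.28, 0.61, -0.74, 696.49], [-0.0, -0.77, -0.63, 633.3], [0.0, 0.0, 0.0, 1.0]] [[361.4, 0.0, 322.4], [0.0, 361.4, 199.3], [0.0, 0.0, 1.0]]
rack 0.69 [567. 226.  29.]
lock 0.55 [582. 257.  54.]
lock_grip 0.67 [584. 258.  59.]
slot_1 0.93 [574. 225.  27.]
drying_mat 0.69 [532. -16.   7.]
electrode_1 0.68 [664. -61.  22.]
electrode_1 0.56 [588. -41.  23.]
electrode_1 0.53 [513. -25.  15.]
head_1 0.77 [662. -58.  19.]
head_1 0.76 [508. -27.  18.]
vial_a 0.76 [396. 246.  41.]
vial_a 0.61 [377. 204.  37.]
```

View pics/top0.png

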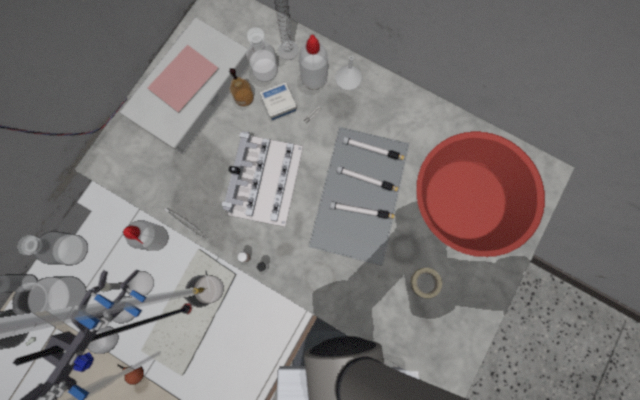

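View pics/side0.png

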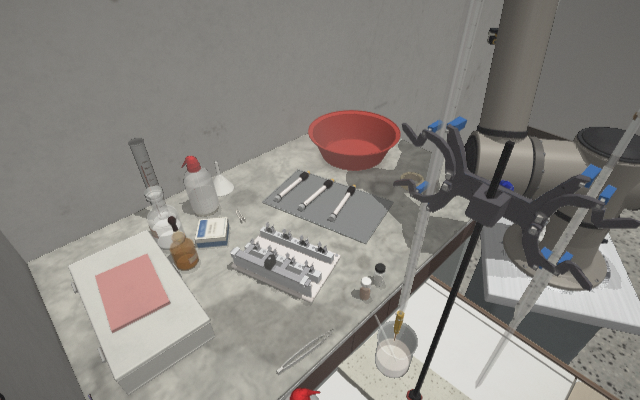

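The top view shows three electrodes with their heads to the right (-y), around pixels (373,149), (368,179) and (362,211). The rack is near (265,178), its lock on the left side with the grip at (235,170). The vials are at (242,257) and (262,267).

Run:
```python
from h import *
p=cap('top')
c=p['img'][125:275,215:415][:,:,::-1]
cv2.imwrite('pics/topc.png',cv2.resize(c,None,fx=4,fy=4,interpolation=cv2.INTER_CUBIC))
for d in vision.regions_of(p,'electrode_1'):
    m=d['mask'];v,u=np.nonzero(m)
    if len(u)<20: continue
    P=np.array([ray(p,q,11.5)[:2] for q in zip(u,v)]);c=P.mean(0);a=np.linalg.svd(P-c)[2][0];a*=np.sign(a[1]);s=(P-c)@a
    print('el',round(d['confidence'],2),len(u),c.round(1),np.degrees(np.arctan2(a[1],a[0])).round(1),s.min().round(),s.max().round(), 'ends',(c+a*s.min()).round(0),(c+a*s.max()).round(0))
for k in ['rack','drying_mat']:
    d=vision.regions_of(p,k)[0];m=d['mask'].astype(np.uint8)
    cn=max(cv2.findContours(m,0,2)[0],key=cv2.contourArea);r=cv2.minAreaRect(cn);b=cv2.boxPoints(r)
    print(k,b.round(0).tolist(),[ray(p,q,8 if k=='rack' else 3)[:2].round(0).tolist() for q in b])
```

```text
el 0.9 250 [507.1 -36.4] 80.2 -73.0 75.0 ends [ 495. -108.] [520.  38.]
el 0.58 264 [660.5 -68.6] 72.2 -70.0 77.0 ends [ 639. -135.] [684.   5.]
el 0.57 316 [586.1 -45.7] 70.5 -76.0 72.0 ends [ 561. -118.] [610.  23.]
rack [[218.0, 213.0], [238.0, 130.0], [304.0, 145.0], [285.0, 229.0]] [[499.0, 307.0], [710.0, 269.0], [670.0, 103.0], [462.0, 147.0]]Traceback (most recent call last):
  File "<stdin>", line 11, in <module>
IndexError: list index out of range
```

View pics/topc.png

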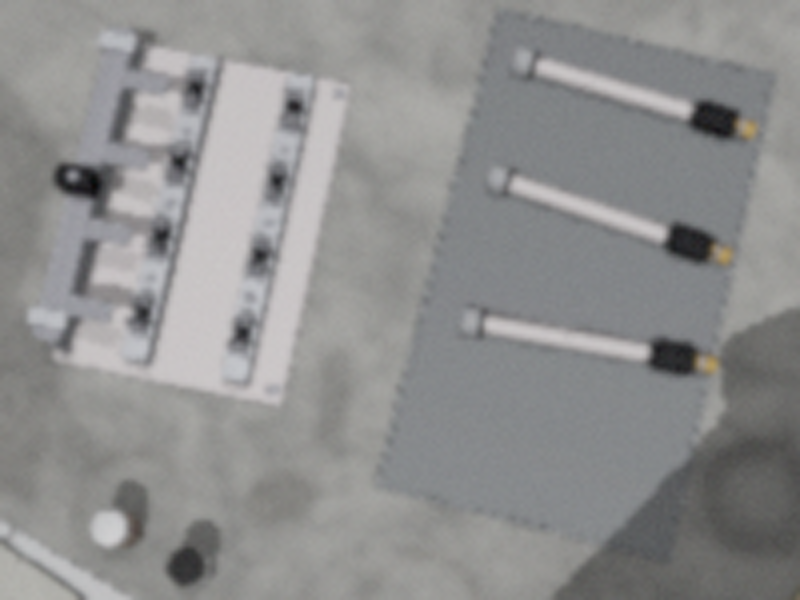

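Run:
```python
from h import *
from scipy.optimize import least_squares
p=cap('top')
f=lambda u,v:np.array([215+(u-1.5)/4,125+(v-1.5)/4])
inn=[(195,90),(180,162),(160,237),(142,315)];out=[(295,105),(277,182),(259,257),(241,332)]
ys=[-69,-23,23,69]
obsv=[f(*q) for q in inn+out];mod=[(30,y,46) for y in ys]+[(-30,y,46) for y in ys]
def tr(s,m): 
    c,sn=np.cos(s[2]),np.sin(s[2]);return np.array([s[0]+c*m[0]-sn*m[1],s[1]+sn*m[0]+c*m[1],m[2]])
r=lambda s:np.concatenate([proj(p,tr(s,m))-o for m,o in zip(mod,obsv)])
s=least_squares(r,[580,200,1.4]).x
print('rack',s,np.degrees(s[2]));print(r(s).round(1))
Ri=lambda X:np.array([[np.cos(s[2]),np.sin(s[2])],[-np.sin(s[2]),np.cos(s[2])]])@(X[:2]-s[:2])
for q in [(349,82),(280,404),(55,360)]: print('corner rack',Ri(ray(p,f(*q),8)).round(1))
for q in [(79,168)]: print('grip top rack',Ri(ray(p,f(*q),80)).round(1))
for y in ys: print('slot',tr(s,(0,y,40)).round(1))
print('gripc',tr(s,(76,0,68.5)))
for c,h in [((521,63),(715,119)),((498,180),(690,243)),((473,322),(672,357))]:
    C,H=ray(p,f(*c),11.5),ray(p,f(*h),11.5);a=(C-H)[:2];L=np.hypot(*a)
    print('el mid',(H[:2]+a/L*67.5).round(1),'L',L.round(1),'yaw',np.degrees(np.arctan2(a[1],a[0])).round(1))
```

```text
rack [580.00969568 181.83957434   1.3738464 ] 78.71560061230613
[ 0.1 -0.5 -0.6 -0.1 -0.1 -0.  -0.2 -0.4 -0.2  0.6  0.1 -0.1  0.4  0.
  0.5  0.5]
corner rack [ -54.1 -102.8]
corner rack [-55.3 100.7]
corner rack [ 82.1 101.8]
grip top rack [76.1 -0.3]
slot [647.7 168.3  40. ]
slot [602.6 177.3  40. ]
slot [557.5 186.3  40. ]
slot [512.3 195.3  40. ]
gripc [594.88130981 256.37034043  68.5       ]
el mid [665.6 -51.4] L 123.7 yaw 73.3
el mid [589.9 -34.4] L 121.9 yaw 71.4
el mid [510.6 -19.2] L 120.1 yaw 80.1
```

arm_command(deltas=[[0, -0.01, 0, -8.0], [0, -0.01, 0, -8.0], [0, -0.01, 0, -8.0], [0, -0.01, 0, -8.0]])

```text
time: 1.55
tool_pos: [133.9, -507.6, 275.1]
tcp_rot: [-1.571, -0.0, -2.32]
contact_force: [0.2, -0.0, -0.6]
grip_width: 92.0
```

arm_command(deltas=[[0, 0, 0, -8.0], [0, 0, 0, -8.0], [0, 0, 0, -8.0], [0, 0, 0, -8.2], [0, 0, 0, 0]])

```text
time: 2.05
tool_pos: [133.9, -507.7, 274.8]
tcp_rot: [-1.571, -0.0, -1.762]
contact_force: [0.9, 0.9, -0.5]
grip_width: 92.0
```

arm_command(deltas=[[-0.042, 0, 0.015, 0], [-0.042, 0, 0.015, 0], [-0.042, 0, 0.015, 0], [-0.042, 0, 0.015, 0], [-0.042, 0, 0.015, 0]])

```text
time: 2.55
tool_pos: [248.2, -314.3, 274.8]
tcp_rot: [-1.57, -0.0, -1.768]
contact_force: [1.0, -0.4, 1.0]
grip_width: 91.8
```

arm_command(deltas=[[-0.046, 0, 0.017, 0], [-0.046, 0, 0.017, 0], [-0.046, 0, 0.017, 0], [-0.046, 0, 0.017, 0], [-0.046, 0, 0.017, 0]])

```text
time: 3.05
tool_pos: [375.8, -104.5, 275.1]
tcp_rot: [-1.57, -0.0, -1.768]
contact_force: [1.2, -0.6, 0.3]
grip_width: 91.8
```

arm_command(deltas=[[-0.046, 0, 0.017, 0], [-0.046, 0, 0.017, 0], [-0.046, 0, 0.017, 0], [-0.046, 0, 0.017, 0], [-0.03, 0, 0.017, 0]])

```text
time: 3.55
tool_pos: [500.2, 90.5, 274.7]
tcp_rot: [-1.571, 0.001, -1.766]
contact_force: [-0.1, 0.2, 0.1]
grip_width: 92.0
```

arm_command(deltas=[[0, 0, 0, 0], [0, 0, 0, 0]])

```text
time: 3.75
tool_pos: [499.3, 87.8, 274.2]
tcp_rot: [-1.572, -0.001, -1.765]
contact_force: [0.2, -0.9, 0.6]
grip_width: 92.1
```

Run:
```python
from h import *
o=obs();print(np.round(o['joint_positions'],2))
p=cap('wrist');save(p,'w1');print(np.array(p['mount']).round(2).tolist())
for k in ['lock_grip']:
    for d in vision.find_in(p,k): print(k,round(d['confidence'],2),w(p,d['xyz']).round(1))
s=[580,181.84,1.3738]
def tr(m):
    c,sn=np.cos(s[2]),np.sin(s[2]);return np.array([s[0]+c*m[0]-sn*m[1],s[1]+sn*m[0]+c*m[1],m[2]])
img=p['img'][:,:,::-1].copy()
for m in [(x,y,46) for x in(-30,30) for y in (-69,-23,23,69)]+[(76,0,80.5)]:
    q=proj(p,tr(m));cv2.circle(img,tuple(int(a) for a in q),3,(0,0,255),-1)
cv2.imwrite('pics/w1.png',img)
```

```text
t 3.75 pos [499.3  87.8 274.2] rpy [-1.572e+00 -1.000e-03 -1.765e+00] F [ 0.2 -0.9  0.6] w 92.1
[ 0.02  0.28  1.5  -0.    1.36  0.22]
[[-0.0, 0.96, 0.26, -71.72], [0.0, -0.26, 0.96, -149.58], [1.0, 0.0, -0.0, 0.76], [0.0, 0.0, 0.0, 1.0]]
lock_grip 0.34 [581.5 203.    8. ]
lock_grip 0.3 [515.   -4.2  20.8]
```

View pics/w1.png

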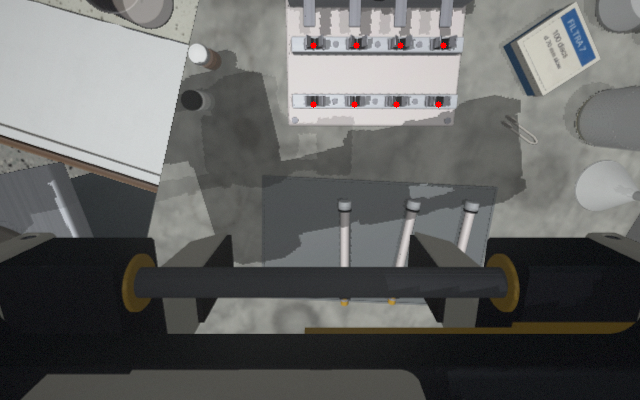

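arm_command(deltas=[[-0.046, 0, 0.015, 0], [-0.046, 0, 0.015, 0], [-0.046, 0, 0.015, 0], [-0.046, 0, 0.016, 0], [0, 0.03, 0, 0]])

```text
time: 4.35
tool_pos: [599.0, 260.3, 248.6]
tcp_rot: [-1.56, 0.007, -1.763]
contact_force: [0.2, -0.4, 0.0]
grip_width: 91.6
```

arm_command(deltas=[[0, 0.045, 0, 0], [0, 0.045, 0, 0], [0, 0.045, 0, 0], [0, 0.02, 0, 0], [0, 0.0, 0, 0]])

```text
time: 4.85
tool_pos: [592.5, 254.0, 86.4]
tcp_rot: [-1.577, -0.004, -1.766]
contact_force: [0.5, -1.0, 0.1]
grip_width: 91.8
```

```bash
cat >> h.py <<'E'
S=np.array([580,181.84,1.3738])
def tr(m):
    c,sn=np.cos(S[2]),np.sin(S[2]);return np.array([S[0]+c*m[0]-sn*m[1],S[1]+sn*m[0]+c*m[1],m[2]])
def rk(X):
    c,sn=np.cos(S[2]),np.sin(S[2]);d=X[:2]-S[:2];return np.array([c*d[0]+sn*d[1],-sn*d[0]+c*d[1],X[2]])
E
python3 - <<'E'
from h import *
o=obs();print('rack',rk(np.array(o['tool_pos'])).round(1))
p=cap('side');c=p['img'][200:320,200:360][:,:,::-1]
cv2.imwrite('pics/s1.png',cv2.resize(c,None,fx=4,fy=4,interpolation=cv2.INTER_CUBIC))
E
```

```text
t 4.85 pos [592.5 254.   86.4] rpy [-1.577 -0.004 -1.766] F [ 0.5 -1.   0.1] w 91.8
rack [73.3  1.9 86.4]
```

View pics/s1.png

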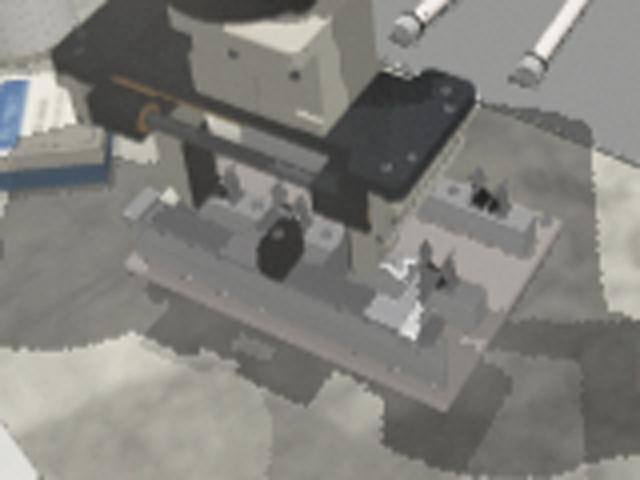

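arm_command(deltas=[[0, 0.01, 0, 0], [0, 0.01, 0, 0], [0, 0, 0, 0]])

```text
time: 5.2
tool_pos: [594.1, 256.0, 69.1]
tcp_rot: [-1.572, -0.001, -1.764]
contact_force: [1.0, -0.0, -0.1]
grip_width: 91.6
```

arm_command(deltas=[[0, 0, 0, 0], [0, 0, 0, 0], [0, 0, 0, 0], [0, 0, 0, 0], [0, 0, 0, 0]], claw=255)

```text
time: 5.7
tool_pos: [594.6, 256.4, 69.8]
tcp_rot: [-1.571, 0.0, -1.763]
contact_force: [-0.7, 0.8, -0.6]
grip_width: 56.0
```

arm_command(deltas=[[0, 0, 0, 0], [0, 0, 0, 0], [0, 0, 0, 0], [0, 0, 0, 0], [0, 0, 0, 0]])

```text
time: 6.2
tool_pos: [594.1, 256.4, 69.6]
tcp_rot: [-1.572, -0.0, -1.763]
contact_force: [-3.3, 0.7, 1.5]
grip_width: 16.0
```

arm_command(deltas=[[0, 0, 0, 0], [0, 0, 0, 0], [0, 0, -0.004, 0], [0, 0, -0.004, 0], [0, 0, -0.004, 0]])

```text
time: 6.7
tool_pos: [582.9, 258.6, 69.7]
tcp_rot: [-1.57, 0.0, -1.763]
contact_force: [2.8, -0.4, -2.0]
grip_width: 14.2
```

arm_command(deltas=[[0, 0, -0.004, 0], [0, 0, -0.003, 0], [0, 0, -0.002, 0], [0, 0, -0.002, 0], [0, 0, 0, 0]])

```text
time: 7.2
tool_pos: [573.2, 260.5, 69.7]
tcp_rot: [-1.568, 0.001, -1.763]
contact_force: [7.7, -0.5, -5.2]
grip_width: 13.7
```

arm_command(deltas=[[0, 0, 0, 0], [0, 0, 0, 0]])

```text
time: 7.4
tool_pos: [573.3, 260.5, 69.7]
tcp_rot: [-1.568, 0.001, -1.763]
contact_force: [8.0, -0.0, -5.8]
grip_width: 13.4
```

arm_command(deltas=[[0, 0, -0.002, 0], [0, 0, -0.002, 0], [0, 0, 0, 0]])

```text
time: 7.7
tool_pos: [573.1, 260.5, 69.8]
tcp_rot: [-1.56, 0.002, -1.764]
contact_force: [21.6, -3.3, -14.4]
grip_width: 13.5
```

arm_command(deltas=[[0, 0, 0.003, 0], [0, 0, 0.0025, 0], [0, 0, 0, 0]])

```text
time: 8.0
tool_pos: [573.4, 260.5, 69.7]
tcp_rot: [-1.571, -0.0, -1.763]
contact_force: [2.1, 0.5, -2.3]
grip_width: 14.1
```

arm_command(deltas=[[0, 0, 0, 0], [0, 0, 0, 0], [0, 0, 0, 0], [0, 0, 0, 0], [0, -0.01, 0, 0]], claw=100)

```text
time: 8.5
tool_pos: [572.4, 260.2, 78.7]
tcp_rot: [-1.574, -0.002, -1.763]
contact_force: [0.4, 0.3, 0.2]
grip_width: 49.1
```

arm_command(deltas=[[0, -0.04, 0, 0], [0, -0.045, 0, 0], [0, -0.045, 0, 0], [0, -0.045, 0, 0], [0, 0, 0, 0]])

```text
time: 9.0
tool_pos: [575.9, 261.3, 263.4]
tcp_rot: [-1.558, 0.007, -1.763]
contact_force: [0.4, 0.2, 0.4]
grip_width: 56.1
```

Run:
```python
from h import *
o=obs();print('rack',rk(np.array(o['tool_pos'])).round(1))
p=cap('top')
for d in vision.regions_of(p,'electrode_1'):
    m=d['mask'];v,u=np.nonzero(m)
    P=np.array([ray(p,q,11.5)[:2] for q in zip(u,v)]);c=P.mean(0);a=np.linalg.svd(P-c)[2][0];a*=np.sign(a[1]);s=(P-c)@a
    print('el',round(d['confidence'],2),len(u),'mid',(c+a*(s.max()-61)).round(1),np.degrees(np.arctan2(a[1],a[0])).round(1),s.min().round(),s.max().round())
c=p['img'][125:275,215:415][:,:,::-1]
cv2.imwrite('pics/t2.png',cv2.resize(c,None,fx=4,fy=4,interpolation=cv2.INTER_CUBIC))
```

```text
t 9.0 pos [575.9 261.3 263.4] rpy [-1.558  0.007 -1.763] F [0.4 0.2 0.4] w 56.1
rack [ 77.2  19.5 263.4]
el 0.9 379 mid [510.2 -19.8] 79.8 -73.0 80.0
el 0.72 455 mid [590.6 -32.7] 70.9 -76.0 80.0
el 0.63 358 mid [665.8 -51.6] 72.4 -73.0 79.0
```

View pics/t2.png

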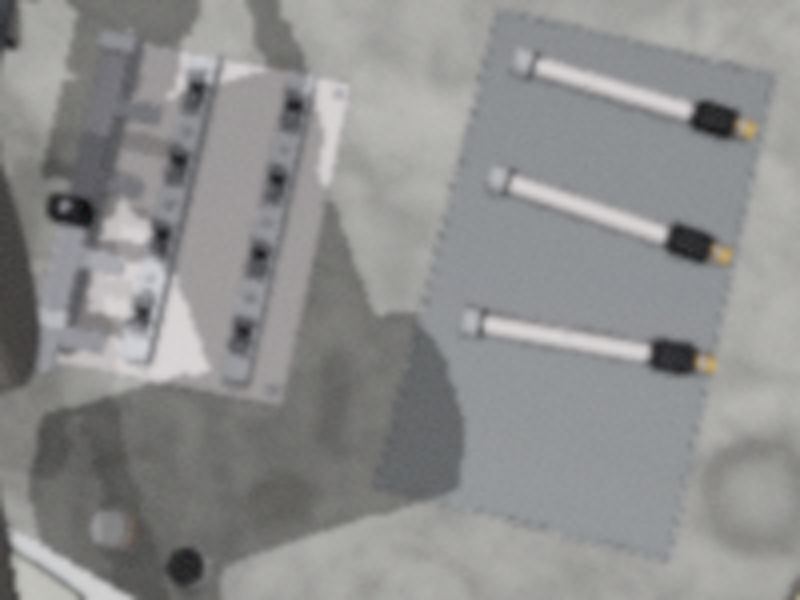

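arm_command(deltas=[[0.041, 0, 0.0215, 0], [0.041, 0, 0.0215, 0], [0.041, 0, 0.0215, 0], [0.041, 0, 0.0215, 0], [0.041, 0, 0.0215, 0]])

```text
time: 9.6
tool_pos: [639.2, 36.9, 253.0]
tcp_rot: [-1.574, -0.001, -1.763]
contact_force: [0.6, 0.2, -0.2]
grip_width: 55.7
```

arm_command(deltas=[[0.041, 0, 0.0215, 0], [0.041, 0, 0.0215, 0], [0, 0.04, 0, 6.0], [0, 0.04, 0, 0], [0, 0, 0, 0]])

```text
time: 10.1
tool_pos: [662.1, -49.9, 166.8]
tcp_rot: [-1.586, -0.002, -1.869]
contact_force: [-1.4, -0.9, -1.3]
grip_width: 55.8
```

arm_command(deltas=[[0, 0, 0, 0], [0, 0, 0, 0]])

```text
time: 10.3
tool_pos: [667.3, -49.8, 176.9]
tcp_rot: [-1.568, 0.0, -1.867]
contact_force: [0.6, 0.0, 1.1]
grip_width: 55.8
```

```bash
cat >> h.py <<'E'
def need(X,yaw_obj):
    o=obs();M=R.from_euler('xyz',o['tcp_rot']).as_matrix();y=np.degrees(np.arctan2(M[1,0],M[0,0]))
    tw=-((yaw_obj+180-y+180)%360-180)
    c,s=np.cos(np.radians(y)),np.sin(np.radians(y));d=np.array(X)-np.array(o['tool_pos'])
    print('need tool dx,dy,dz mm',np.round([c*d[0]+s*d[1],-d[2],-s*d[0]+c*d[1]],1),'twist',round(tw,1),'j',np.round(o['joint_positions'],2))
def els(p,z=11.5):
    out=[]
    for d in vision.regions_of(p,'electrode_1'):
        v,u=np.nonzero(d['mask'])
        if len(u)<60: continue
        P=np.array([ray(p,q,z)[:2] for q in zip(u,v)]);c=P.mean(0);a=np.linalg.svd(P-c,full_matrices=False)[2][0];a=a*np.sign(a[1]);s=(P-c)@a
        print('el',round(d['confidence'],2),len(u),'mid',(c+a*(s.max()-61)).round(1),'yaw',np.degrees(np.arctan2(a[1],a[0])).round(1),s.min().round(),s.max().round())
E
python3 - <<'E'
from h import *
need([665.7,-51.5,14],72.9)
p=cap('wrist');save(p,'w2');els(p)
E
```

```text
t 10.3 pos [667.3 -49.8 176.9] rpy [-1.568  0.    -1.867] F [0.6 0.  1.1] w 55.8
need tool dx,dy,dz mm [  2.  162.9  -1. ] twist 0.1 j [-0.19  0.65  1.17 -0.    1.32  0.11]
el 0.94 1857 mid [667.1 -51.3] yaw 72.8 -75.0 71.0
el 0.92 1458 mid [591.3 -33.7] yaw 70.5 -59.0 50.0
el 0.63 1385 mid [511.3 -19. ] yaw 80.2 -54.0 44.0
```

View pics/w2.png

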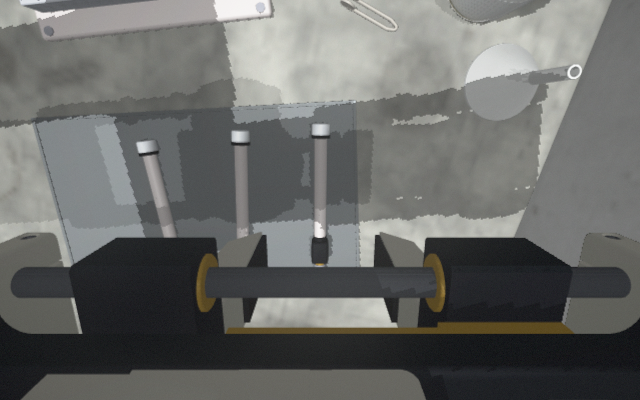

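The wrist view shows the far electrode at column 320, centred between the fingers. Its cap is at (320,130).

arm_command(deltas=[[0.002, 0.04, 0, 0], [0, 0.04, 0, 0], [0, 0.04, 0, 0], [0, 0.025, 0, 0], [0, 0.012, 0, 0]])

```text
time: 10.9
tool_pos: [665.1, -51.6, 16.3]
tcp_rot: [-1.573, -0.0, -1.868]
contact_force: [1.0, 0.4, 0.5]
grip_width: 55.8
```

arm_command(deltas=[[0, 0.005, 0, 0], [0, 0, 0, 0]])

```text
time: 11.1
tool_pos: [666.5, -52.0, 13.8]
tcp_rot: [-1.569, 0.0, -1.868]
contact_force: [0.2, -0.0, 0.1]
grip_width: 55.7
```

arm_command(deltas=[[0, 0, 0, 0], [0, 0, 0, 0], [0, 0, 0, 0], [0, 0, 0, 0], [0, 0, 0, 0]], claw=255)

```text
time: 11.6
tool_pos: [665.8, -52.0, 13.0]
tcp_rot: [-1.57, -0.0, -1.868]
contact_force: [0.7, -0.6, -0.8]
grip_width: 20.6
```

arm_command(deltas=[[0, 0, 0, 0], [0, 0, 0, 0], [0, 0, 0, 0]])

```text
time: 11.9
tool_pos: [665.7, -52.0, 12.8]
tcp_rot: [-1.571, -0.0, -1.868]
contact_force: [-0.7, 0.3, 1.2]
grip_width: 10.8
```

arm_command(deltas=[[0, 0, 0, 0], [0, -0.01, 0, 0], [0, -0.02, 0, 0], [0, -0.03, 0, 0], [0, -0.03, 0, 0]])

```text
time: 12.4
tool_pos: [665.3, -51.9, 103.8]
tcp_rot: [-1.572, -0.0, -1.868]
contact_force: [-0.3, -1.2, -0.2]
grip_width: 10.7
```

arm_command(deltas=[[0, -0.03, 0, 0], [0, -0.02, 0, -3.0], [0, 0, 0, -3.0], [0, 0, 0, 0], [0, 0, 0, 0]])

```text
time: 12.9
tool_pos: [665.3, -51.9, 152.5]
tcp_rot: [-1.572, -0.0, -1.765]
contact_force: [0.9, -0.5, -1.0]
grip_width: 10.9
```

Run:
```python
from h import *
need(tr([0,-69,100]),78.8)
p=cap('side');c=p['img'][130:270,230:400][:,:,::-1]
cv2.imwrite('pics/s3.png',cv2.resize(c,None,fx=4,fy=4,interpolation=cv2.INTER_CUBIC))
```

```text
t 12.9 pos [665.3 -51.9 152.5] rpy [-1.572 -0.    -1.765] F [ 0.9 -0.5 -1. ] w 10.9
need tool dx,dy,dz mm [-212.7   52.5  -59.7] twist 0.1 j [-0.19  0.67  1.2  -0.    1.27  0.  ]
```

View pics/s3.png

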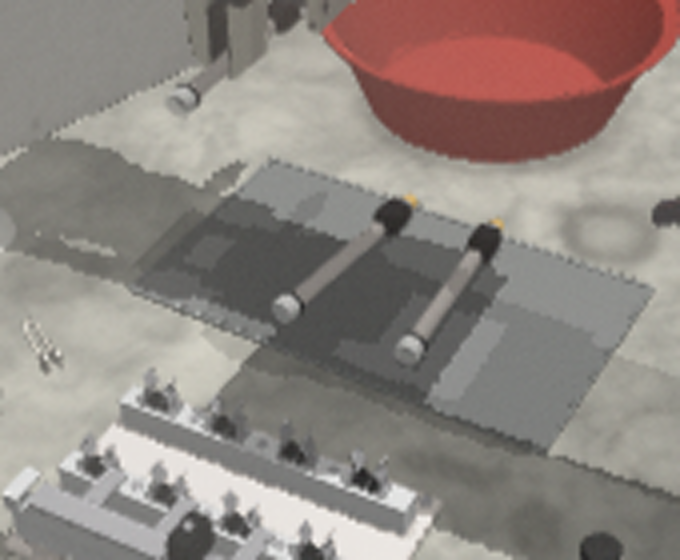

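The electrode is held level enough in the jaws. The other two electrodes are unmoved on the mat and the rack lies ahead.

arm_command(deltas=[[-0.0355, 0, -0.01, 0], [-0.0355, 0, -0.01, 0], [-0.0355, 0, -0.01, 0], [-0.0355, 0, -0.01, 0], [-0.0355, 0, -0.01, 0]])

```text
time: 13.45
tool_pos: [650.0, 133.2, 152.0]
tcp_rot: [-1.572, -0.0, -1.764]
contact_force: [0.0, -0.0, -0.3]
grip_width: 11.1
```

arm_command(deltas=[[-0.0355, 0, -0.0095, 0], [0, 0.02, 0, 0], [0, 0.02, 0, 0], [0, 0.01, 0, 0], [0, 0, 0, 0]])

```text
time: 13.95
tool_pos: [646.8, 168.2, 100.5]
tcp_rot: [-1.575, -0.002, -1.764]
contact_force: [0.6, 0.4, -0.7]
grip_width: 10.8
```

Run:
```python
from h import *
need(tr([0,-69,60]),78.8)
p=cap('wrist');save(p,'w4')
for k in ['electrode_1','head_1']:
    for d in vision.find_in(p,k): print(k,round(d['confidence'],2),rk(w(p,d['xyz'])).round(1))
```

```text
t 13.95 pos [646.8 168.2 100.5] rpy [-1.575 -0.002 -1.764] F [ 0.6  0.4 -0.7] w 10.8
need tool dx,dy,dz mm [-0.3 40.5  0.8] twist 0.1 j [ 0.14  0.72  1.25 -0.    1.17  0.33]
electrode_1 0.75 [ 31.4 -74.1 106.7]
electrode_1 0.71 [76.1 14.3 53.6]
head_1 0.72 [ 26.  -67.6 105.8]
```

View pics/w4.png

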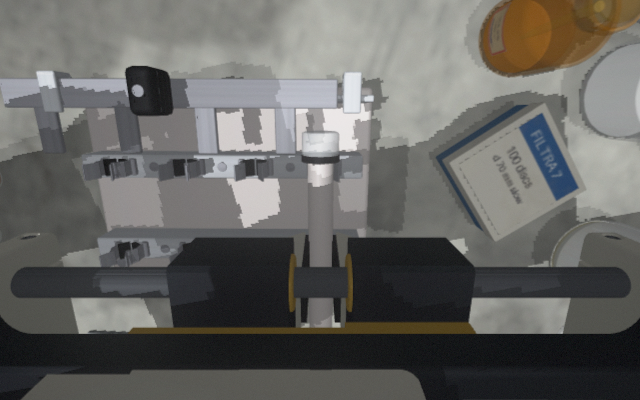

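Run:
```python
from h import *
p=cap('wrist');P=rk(bot.get_obs()['tool_pos'])
print(P)
for y in (-69,-23,23,69): print(y,proj(p,tr([30,y,46])).round(0))
for dz in (-12,-6,0,6): print(dz,proj(p,tr([61,P[1],98+dz])).round(1), 'cap base',proj(p,tr([48,P[1],98+dz+8])).round(1))
```

```text
[  0.1134282  -70.08349773 103.85603512]
-69 [318. 178.]
-23 [247. 178.]
23 [175. 177.]
69 [104. 177.]
-12 [320.  132.8] cap base [319.9 161. ]
-6 [320.  133.6] cap base [319.9 162.9]
0 [320.  134.5] cap base [319.8 165. ]
6 [320.  135.4] cap base [319.8 167.2]
```

Run:
```python
from h import *
p=cap('wrist');need(tr([0,-69,60]),78.8)
im=p['img'][:,:,::-1].copy()
c=cv2.resize(im[110:190,80:370],None,fx=2.7,fy=2.7,interpolation=cv2.INTER_CUBIC)
for z,col in ((36,(255,0,0)),(54,(0,0,255))):
  for x in (25,35):
    for y in (-69,-23,23,69):
      q=(proj(p,tr([x,y,z]))-[80,110])*2.7;cv2.circle(c,(int(q[0]),int(q[1])),2,col,-1)
cv2.imwrite('pics/w5.png',c)
```

```text
t 14.2 pos [648.7 168.3 103.9] rpy [-1.569e+00  1.000e-03 -1.764e+00] F [-0.1  0.  -0.7] w 10.8
need tool dx,dy,dz mm [ 0.1 43.9 -1.1] twist 0.1 j [ 0.14  0.72  1.25 -0.    1.17  0.33]
```

View pics/w5.png

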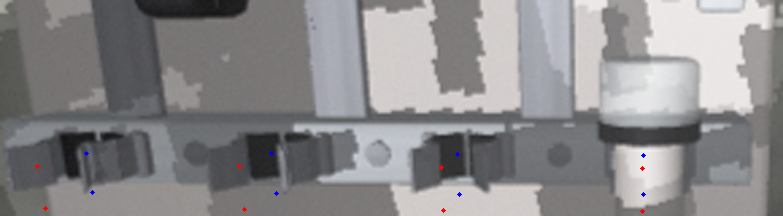

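arm_command(deltas=[[0, 0.02, 0, 0], [0, 0.018, 0, 0], [0, 0.008, 0, 0], [0, 0, 0, 0]])

```text
time: 14.6
tool_pos: [647.9, 168.3, 56.2]
tcp_rot: [-1.572, -0.0, -1.764]
contact_force: [0.3, 0.4, -1.6]
grip_width: 11.8
```

arm_command(deltas=[[0, 0.003, 0, 0], [0, 0.003, 0, 0], [0, 0.003, 0, 0], [0, 0.003, 0, 0], [0, 0, 0, 0]])

```text
time: 15.1
tool_pos: [648.8, 168.8, 45.9]
tcp_rot: [-1.568, 0.001, -1.763]
contact_force: [1.4, 1.2, 2.8]
grip_width: 11.2
```

arm_command(deltas=[[0, 0.002, 0, 0], [0, 0.002, 0, 0], [0, 0.001, 0, 0], [0, 0, 0, 0]])

```text
time: 15.5
tool_pos: [648.8, 168.4, 41.1]
tcp_rot: [-1.569, 0.0, -1.763]
contact_force: [-0.5, -0.5, 7.9]
grip_width: 10.8
```

arm_command(deltas=[[0, 0.002, 0, 0], [0, 0.001, 0, 0], [0, 0, 0, 0]])

```text
time: 15.8
tool_pos: [648.8, 168.4, 40.9]
tcp_rot: [-1.568, 0.001, -1.763]
contact_force: [-6.3, -1.7, 23.4]
grip_width: 11.1
```

Run:
```python
from h import *
o=obs();print(o['moment'])
p=cap('side');c=p['img'][190:330,210:380][:,:,::-1]
cv2.imwrite('pics/s6.png',cv2.resize(c,None,fx=4,fy=4,interpolation=cv2.INTER_CUBIC))
```

```text
t 15.8 pos [648.8 168.4  40.9] rpy [-1.568e+00  1.000e-03 -1.763e+00] F [-6.3 -1.7 23.4] w 11.1
[-0.36305316  1.2490594  -0.02850298]
```

View pics/s6.png

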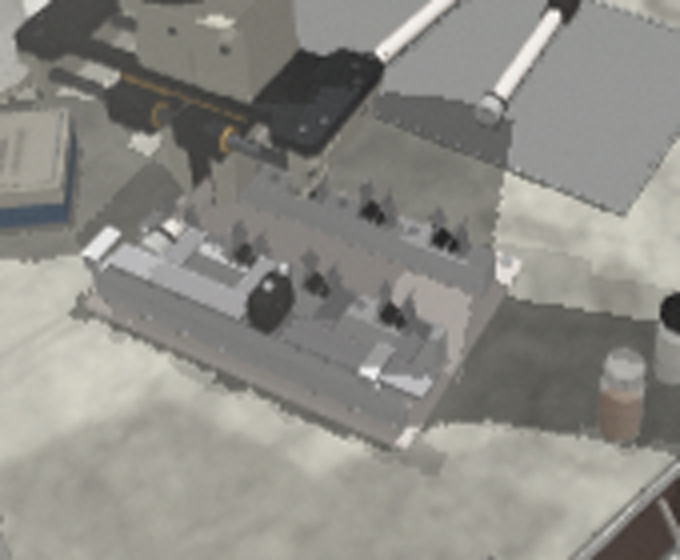

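The electrode bottomed out at 23 N with no further travel, at the expected height, so it is home. Releasing it.

arm_command(deltas=[[0, -0.002, 0, 0], [0, -0.002, 0, 0], [0, 0, 0, 0]])

```text
time: 16.15
tool_pos: [648.6, 168.4, 41.2]
tcp_rot: [-1.569, 0.0, -1.763]
contact_force: [1.0, -0.0, 7.3]
grip_width: 10.7
```

arm_command(deltas=[[0, 0, 0, 0], [0, 0, 0, 0], [0, 0, 0, 0], [0, 0, 0, 0], [0, -0.01, 0, 0]], claw=170)

```text
time: 16.65
tool_pos: [646.8, 168.3, 49.1]
tcp_rot: [-1.574, -0.001, -1.763]
contact_force: [-0.5, -0.7, -0.8]
grip_width: 30.5
```

arm_command(deltas=[[0, -0.02, 0, 0], [0, -0.04, 0, 0], [0, -0.04, 0, 0], [0.03, 0, 0.012, 0], [0.03, 0, 0.012, 0]], claw=100)

```text
time: 17.15
tool_pos: [660.9, 105.3, 153.7]
tcp_rot: [-1.566, 0.001, -1.761]
contact_force: [0.8, 0.0, -1.5]
grip_width: 55.5
```

arm_command(deltas=[[0, 0, 0, 0], [0, 0, 0, 0]])

```text
time: 17.35
tool_pos: [660.1, 104.5, 151.2]
tcp_rot: [-1.571, 0.0, -1.765]
contact_force: [0.4, -0.0, -0.1]
grip_width: 55.8
```

Run:
```python
from h import *
need([590.3,-33.5,14],71.0)
p=cap('top');els(p)
p=cap('wrist');save(p,'w7')
for x in (48,61,-55):
  for z in (40,51.5): print(x,z,proj(p,tr([x,-70,z])).round(0))
```

```text
t 17.35 pos [660.1 104.5 151.2] rpy [-1.571  0.    -1.765] F [ 0.4 -0.  -0.1] w 55.8
need tool dx,dy,dz mm [148.8 137.2 -41.9] twist 7.9 j [0.04 0.67 1.2  0.   1.27 0.24]
el 0.61 269 mid [503.2 -58.5] yaw 79.8 -54.0 57.0
el 0.56 377 mid [587.5 -42.9] yaw 70.5 -69.0 75.0
48 40 [289.  61.]
48 51.5 [288.  58.]
61 40 [289.  42.]
61 51.5 [287.  38.]
-55 40 [292. 196.]
-55 51.5 [291. 200.]
```

View pics/w7.png

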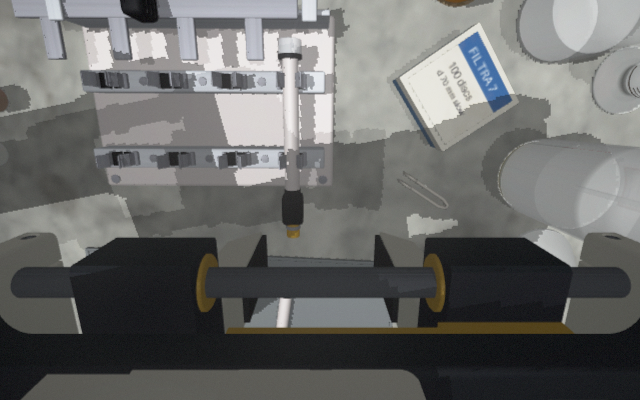

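Electrode 1 sits straight in slot 1, with its cap at (289,48) and its head at (292,208).

arm_command(deltas=[[0.037, 0, -0.0105, 0], [0.037, 0, -0.0105, 0], [0.037, 0, -0.0105, 0], [0.037, 0, -0.0105, 0], [0, 0, 0, 7.9]])

```text
time: 18.0
tool_pos: [588.8, -34.9, 150.9]
tcp_rot: [-1.572, -0.001, -1.904]
contact_force: [-0.2, 1.1, 0.1]
grip_width: 56.2
```

arm_command(deltas=[[0, -0.02, 0, 0], [0, 0, 0, 0], [0, 0, 0, 0]])

```text
time: 18.3
tool_pos: [590.8, -31.5, 170.8]
tcp_rot: [-1.57, 0.0, -1.9]
contact_force: [0.3, -1.0, -0.5]
grip_width: 55.9
```

Run:
```python
from h import *
p=cap('wrist');els(p)
need([590.7,-33.5,14],70.9)
```

```text
el 0.97 1003 mid [628.8  62.7] yaw 78.8 -22.0 18.0
el 0.9 1398 mid [511.5 -19.1] yaw 79.8 -54.0 45.0
el 0.6 1973 mid [591.4 -34. ] yaw 70.7 -74.0 68.0
t 18.4 pos [590.2 -31.5 169.9] rpy [-1.572 -0.    -1.9  ] F [ 0.4 -0.3  0.4] w 56.0
need tool dx,dy,dz mm [  1.8 155.9   1.1] twist 0.2 j [-0.18  0.52  1.43 -0.    1.2   0.15]
```

Unmoved and aligned. Grip, lift and turn back.

arm_command(deltas=[[0.002, 0.04, 0.001, 0], [0, 0.04, 0, 0], [0, 0.035, 0, 0], [0, 0.025, 0, 0], [0, 0.011, 0, 0]])

```text
time: 18.9
tool_pos: [588.8, -33.7, 16.2]
tcp_rot: [-1.577, -0.001, -1.9]
contact_force: [0.5, 0.2, -0.1]
grip_width: 55.5
```

arm_command(deltas=[[0, 0.004, 0, 0], [0, 0, 0, 0]])

```text
time: 19.1
tool_pos: [591.1, -34.3, 15.9]
tcp_rot: [-1.571, -0.0, -1.901]
contact_force: [0.1, -0.3, 0.6]
grip_width: 55.6
```

arm_command(deltas=[[0, 0, 0, 0], [0, 0, 0, 0], [0, 0, 0, 0], [0, 0, 0, 0], [0, 0, 0, 0]], claw=255)

```text
time: 19.6
tool_pos: [591.0, -34.5, 16.0]
tcp_rot: [-1.57, -0.0, -1.901]
contact_force: [0.4, 0.7, -0.5]
grip_width: 20.5
```

arm_command(deltas=[[0, 0, 0, 0], [0, 0, 0, 0], [0, 0, 0, 0], [0, 0, 0, 0]])

```text
time: 20.0
tool_pos: [590.9, -34.5, 15.8]
tcp_rot: [-1.571, -0.0, -1.901]
contact_force: [-0.6, 0.1, 1.7]
grip_width: 10.8
```

arm_command(deltas=[[0, -0.01, 0, 0], [0, -0.02, 0, 0], [0, -0.03, 0, 0], [0, -0.03, 0, 0], [0, -0.03, 0, -4.0]])

```text
time: 20.5
tool_pos: [590.7, -34.4, 137.4]
tcp_rot: [-1.571, -0.0, -1.83]
contact_force: [0.5, -0.2, -0.5]
grip_width: 10.8
```

arm_command(deltas=[[0, -0.02, 0, -4.0], [0, 0, 0, 0], [0, 0, 0, 0]])

```text
time: 20.8
tool_pos: [590.6, -34.4, 155.7]
tcp_rot: [-1.571, -0.0, -1.763]
contact_force: [0.1, 0.4, -1.0]
grip_width: 11.0
```

Run:
```python
from h import *
need(tr([0,-24,104]),78.9)
```

```text
t 20.8 pos [590.6 -34.4 155.7] rpy [-1.571 -0.    -1.763] F [ 0.1  0.4 -1. ] w 11.0
need tool dx,dy,dz mm [-210.1   51.7  -27.8] twist 0.1 j [-0.19  0.53  1.45 -0.    1.16  0.  ]
```

arm_command(deltas=[[-0.042, 0, -0.0055, 0], [-0.042, 0, -0.0055, 0], [-0.042, 0, -0.0055, 0], [-0.042, 0, -0.0055, 0], [-0.042, 0, -0.0058, 0]])

```text
time: 21.3
tool_pos: [602.4, 178.5, 153.7]
tcp_rot: [-1.574, -0.001, -1.763]
contact_force: [0.2, -1.3, -0.4]
grip_width: 11.2
```

arm_command(deltas=[[0, 0.02, 0, 0], [0, 0.02, 0, 0], [0, 0.012, 0, 0], [0, 0, 0, 0], [0, 0, 0, 0]])

```text
time: 21.8
tool_pos: [603.4, 176.6, 103.4]
tcp_rot: [-1.572, -0.0, -1.763]
contact_force: [0.5, 0.1, -0.2]
grip_width: 10.8
```

Run:
```python
from h import *
need(tr([0,-24,60]),78.9)
p=cap('wrist');save(p,'w8')
print(proj(p,tr([48,-24,107])))
```

```text
t 21.8 pos [603.4 176.6 103.4] rpy [-1.572 -0.    -1.763] F [ 0.5  0.1 -0.2] w 10.8
need tool dx,dy,dz mm [-0.5 43.4  0. ] twist 0.1 j [ 0.16  0.65  1.39 -0.    1.1   0.35]
[319.93056032 164.07136855]
```

View pics/w8.png

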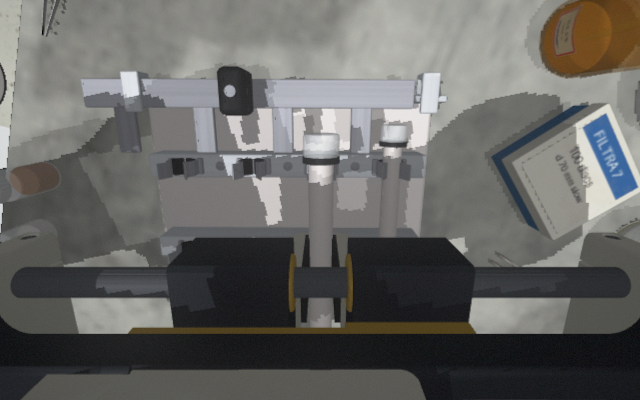

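The second electrode is aligned over slot 2, its cap at (320,148) between two teeth. Pressing it in.

arm_command(deltas=[[0, 0.02, 0, 0], [0, 0.016, 0, 0], [0, 0.008, 0, 0], [0, 0, 0, 0]])

```text
time: 22.25
tool_pos: [603.2, 176.7, 59.3]
tcp_rot: [-1.572, -0.0, -1.762]
contact_force: [0.0, 0.2, -0.0]
grip_width: 10.7
```

arm_command(deltas=[[0, 0.003, 0, 0], [0, 0.003, 0, 0], [0, 0.003, 0, 0], [0, 0.003, 0, 0], [0, 0, 0, 0]])

```text
time: 22.75
tool_pos: [603.9, 177.4, 48.5]
tcp_rot: [-1.569, 0.001, -1.762]
contact_force: [-0.5, 0.9, 0.5]
grip_width: 10.8
```

arm_command(deltas=[[0, 0.002, 0, 0], [0, 0.002, 0, 0], [0, 0.001, 0, 0], [0, 0, 0, 0]])

```text
time: 23.15
tool_pos: [603.7, 177.0, 44.1]
tcp_rot: [-1.57, 0.0, -1.762]
contact_force: [-3.3, -0.9, 10.0]
grip_width: 11.0
```

arm_command(deltas=[[0, 0.002, 0, 0], [0, 0.001, 0, 0], [0, 0, 0, 0]])

```text
time: 23.45
tool_pos: [603.8, 177.0, 43.8]
tcp_rot: [-1.569, 0.0, -1.761]
contact_force: [-11.0, -1.6, 27.9]
grip_width: 11.2
```

arm_command(deltas=[[0, -0.002, 0, 0], [0, -0.002, 0, 0], [0, 0, 0, 0]])

```text
time: 23.75
tool_pos: [603.7, 176.9, 44.2]
tcp_rot: [-1.57, 0.0, -1.762]
contact_force: [-1.3, -0.1, 6.9]
grip_width: 10.9
```

arm_command(deltas=[[0, 0, 0, 0], [0, 0, 0, 0], [0, 0, 0, 0], [0, 0, 0, 0], [0, -0.01, 0, 0]], claw=175)

```text
time: 24.25
tool_pos: [602.3, 176.8, 52.4]
tcp_rot: [-1.574, -0.001, -1.762]
contact_force: [0.4, 0.4, -0.4]
grip_width: 28.7
```

arm_command(deltas=[[0, -0.02, 0, 0], [0, -0.04, 0, 0], [0, -0.04, 0, 0], [0.03, 0, 0, 0], [0.03, 0, 0, 0]], claw=175)

```text
time: 24.75
tool_pos: [592.6, 118.1, 156.2]
tcp_rot: [-1.567, 0.001, -1.76]
contact_force: [-1.0, -0.5, 0.2]
grip_width: 29.0
```

arm_command(deltas=[[0, 0, 0, 0], [0, 0, 0, 0]], claw=100)

```text
time: 24.95
tool_pos: [592.2, 117.8, 154.4]
tcp_rot: [-1.57, 0.001, -1.763]
contact_force: [-0.4, -0.1, -0.2]
grip_width: 40.4
```

Run:
```python
from h import *
p=cap('wrist');save(p,'w9');els(p)
need([511.0,-19.2,14],80.0)
```

```text
el 0.92 3054 mid [655.6 175.2] yaw 78.9 -89.0 81.0
el 0.74 3108 mid [605.3 183.5] yaw 78.7 -91.0 80.0
el 0.53 95 mid [485.8 -48.4] yaw 52.9 -8.0 11.0
el 0.27 3974 mid [571.9  10.6] yaw 105.8 -54.0 63.0
t 25.05 pos [592.2 118.8 153.9] rpy [-1.57   0.    -1.761] F [-0.1  0.2 -0.2] w 48.3
need tool dx,dy,dz mm [150.9 139.9 -53.6] twist -0.9 j [0.07 0.55 1.41 0.   1.17 0.26]
```

View pics/w9.png

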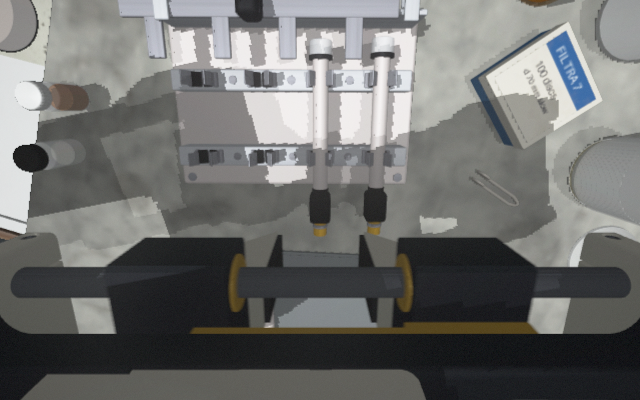

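arm_command(deltas=[[0.038, 0, -0.0135, 0], [0.038, 0, -0.0135, 0], [0.038, 0, -0.0135, 0], [0.037, 0, -0.0135, 0], [0, -0.018, 0, -1]])

```text
time: 25.55
tool_pos: [507.1, -21.9, 169.9]
tcp_rot: [-1.577, -0.001, -1.746]
contact_force: [-0.8, 1.0, 0.7]
grip_width: 56.0
```

arm_command(deltas=[[0, 0, 0, 0], [0, 0, 0, 0], [0, 0, 0, 0]])

```text
time: 25.85
tool_pos: [510.5, -18.9, 171.0]
tcp_rot: [-1.572, 0.0, -1.743]
contact_force: [-1.3, -0.5, -0.1]
grip_width: 55.7
```

Run:
```python
from h import *
p=cap('wrist');els(p)
need([511.0,-19.2,14],80.0)
```

```text
el 0.95 1180 mid [636.   61.4] yaw 76.3 -22.0 17.0
el 0.88 1934 mid [511.6 -18.6] yaw 80.2 -74.0 71.0
el 0.67 1104 mid [586.6  69.9] yaw 77.1 -22.0 18.0
t 25.95 pos [510.3 -19.1 170.9] rpy [-1.572 -0.    -1.743] F [ 0.8 -0.4  0.2] w 55.9
need tool dx,dy,dz mm [  0.  156.9   0.7] twist 0.1 j [-0.19  0.38  1.66 -0.    1.11 -0.02]
```

arm_command(deltas=[[0, 0.04, 0.001, 0], [0, 0.04, 0, 0], [0, 0.035, 0, 0], [0, 0.025, 0, 0], [0, 0.012, 0, 0]])

```text
time: 26.45
tool_pos: [509.9, -19.4, 17.0]
tcp_rot: [-1.575, -0.0, -1.743]
contact_force: [-0.7, 0.7, 0.7]
grip_width: 55.5
```

arm_command(deltas=[[0, 0.004, 0, 0], [0, 0, 0, 0]])

```text
time: 26.65
tool_pos: [511.6, -19.9, 15.8]
tcp_rot: [-1.571, -0.0, -1.744]
contact_force: [0.4, -0.4, -0.5]
grip_width: 55.9
```

arm_command(deltas=[[0, 0, 0, 0], [0, 0, 0, 0], [0, 0, 0, 0], [0, 0, 0, 0], [0, 0, 0, 0]], claw=255)

```text
time: 27.15
tool_pos: [511.5, -20.2, 16.0]
tcp_rot: [-1.57, -0.0, -1.744]
contact_force: [-0.1, -0.3, 0.1]
grip_width: 20.4
```

arm_command(deltas=[[0, 0, 0, 0], [0, 0, 0, 0], [0, 0, 0, 0], [0, 0, 0, 0]])

```text
time: 27.55
tool_pos: [511.4, -20.2, 15.8]
tcp_rot: [-1.571, -0.0, -1.744]
contact_force: [-0.6, 0.7, 1.5]
grip_width: 10.7
```

arm_command(deltas=[[0, -0.01, 0, 0], [0, -0.02, 0, 0], [0, -0.03, 0, 0], [0, -0.03, 0, 0], [0, -0.03, 0, 1.0]])

```text
time: 28.05
tool_pos: [511.1, -20.0, 137.4]
tcp_rot: [-1.571, -0.0, -1.762]
contact_force: [0.6, -0.4, -0.8]
grip_width: 11.2
```

arm_command(deltas=[[0, -0.02, 0, 0], [0, 0, 0, 0], [0, 0, 0, 0]])

```text
time: 28.35
tool_pos: [511.1, -20.1, 155.7]
tcp_rot: [-1.571, -0.0, -1.761]
contact_force: [0.6, 0.0, -0.8]
grip_width: 11.0
```

Run:
```python
from h import *
need(tr([0,68,104]),78.9)
```

```text
t 28.35 pos [511.1 -20.1 155.7] rpy [-1.571 -0.    -1.761] F [ 0.6  0.  -0.8] w 11.0
need tool dx,dy,dz mm [-211.7   51.7  -38.6] twist 0.2 j [-0.19  0.4   1.68 -0.    1.07  0.  ]
```

arm_command(deltas=[[-0.042, 0, -0.0077, 0.2], [-0.042, 0, -0.0077, 0], [-0.042, 0, -0.0077, 0], [-0.042, 0, -0.0077, 0], [-0.043, 0, -0.0077, 0]])

```text
time: 28.85
tool_pos: [513.0, 195.7, 153.9]
tcp_rot: [-1.574, -0.002, -1.765]
contact_force: [0.4, 0.1, -0.2]
grip_width: 11.0
```

arm_command(deltas=[[0, 0.02, 0, 0], [0, 0.02, 0, 0], [0, 0.012, 0, 0], [0, 0, 0, 0], [0, 0, 0, 0]])

```text
time: 29.35
tool_pos: [514.1, 194.0, 103.4]
tcp_rot: [-1.572, -0.0, -1.766]
contact_force: [0.8, -0.5, -0.4]
grip_width: 10.8
```

Run:
```python
from h import *
need(tr([0,68,60]),78.9)
p=cap('wrist');save(p,'w10')
```

```text
t 29.35 pos [514.1 194.  103.4] rpy [-1.572 -0.    -1.766] F [ 0.8 -0.5 -0.4] w 10.8
need tool dx,dy,dz mm [-1.  43.4 -1. ] twist -0.1 j [ 0.22  0.52  1.63 -0.    0.99  0.42]
```

View pics/w10.png

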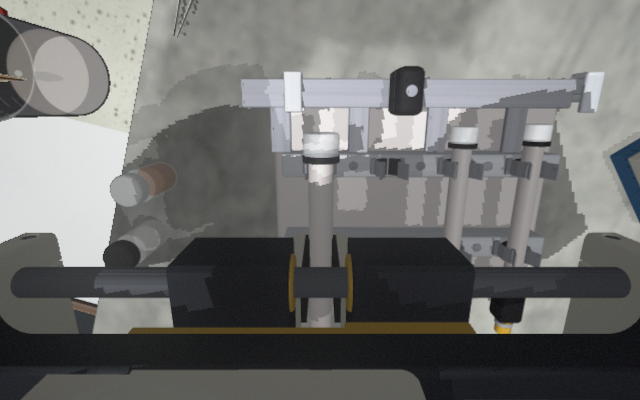

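The third electrode is above slot 4, its cap at (320,148) between two teeth. The vials to the left at (140,187) and (125,253) are clear. Pressing.

arm_command(deltas=[[-0.001, 0.02, -0.001, 0], [0, 0.016, 0, 0], [0, 0.008, 0, 0], [0, 0, 0, 0]])

```text
time: 29.8
tool_pos: [513.2, 195.2, 59.4]
tcp_rot: [-1.572, -0.0, -1.765]
contact_force: [0.0, 0.3, -0.6]
grip_width: 10.7
```

arm_command(deltas=[[0, 0.003, 0, 0], [0, 0.003, 0, 0], [0, 0.003, 0, 0], [0, 0.003, 0, 0], [0, 0, 0, 0]])

```text
time: 30.3
tool_pos: [513.7, 195.8, 48.1]
tcp_rot: [-1.57, 0.001, -1.765]
contact_force: [0.5, 2.7, -0.2]
grip_width: 11.0
```

arm_command(deltas=[[0, 0.002, 0, 0], [0, 0.002, 0, 0], [0, 0.001, 0, 0], [0, 0, 0, 0]])

```text
time: 30.7
tool_pos: [513.5, 195.5, 44.1]
tcp_rot: [-1.57, 0.0, -1.765]
contact_force: [-4.2, -0.2, 12.8]
grip_width: 10.8
```

arm_command(deltas=[[0, 0.002, 0, 0], [0, 0.001, 0, 0], [0, 0, 0, 0]])

```text
time: 31.0
tool_pos: [513.6, 195.6, 43.7]
tcp_rot: [-1.569, 0.001, -1.765]
contact_force: [-11.1, -3.6, 34.9]
grip_width: 10.9
```

arm_command(deltas=[[0, -0.002, 0, 0], [0, -0.003, 0, 0], [0, 0, 0, 0]])

```text
time: 31.3
tool_pos: [513.4, 195.4, 44.6]
tcp_rot: [-1.571, -0.0, -1.765]
contact_force: [-0.5, -0.4, -0.7]
grip_width: 10.8
```

arm_command(deltas=[[0, 0, 0, 0], [0, 0, 0, 0], [0, 0, 0, 0], [0, 0, 0, 0], [0, -0.01, 0, 0]], claw=175)

```text
time: 31.8
tool_pos: [512.4, 195.3, 53.9]
tcp_rot: [-1.573, -0.001, -1.765]
contact_force: [0.2, -0.0, -0.4]
grip_width: 28.8
```

arm_command(deltas=[[0, -0.02, 0, 0], [0, -0.04, 0, 0], [0, -0.04, 0, 0], [0.03, 0, 0.03, 0], [0.03, 0, 0.03, 0]])

```text
time: 32.3
tool_pos: [561.8, 125.3, 157.6]
tcp_rot: [-1.566, 0.001, -1.762]
contact_force: [0.5, -0.2, 0.7]
grip_width: 28.8
```

arm_command(deltas=[[0, 0, 0, 0], [0, 0, 0, 0]], claw=120)

```text
time: 32.5
tool_pos: [560.7, 124.4, 155.1]
tcp_rot: [-1.571, 0.0, -1.767]
contact_force: [-0.8, 1.3, -0.7]
grip_width: 40.4
```

Run:
```python
from h import *
p=cap('wrist');save(p,'w11');els(p,40)
need([573.4,260.5,130],78.9)
```

```text
el 0.89 3380 mid [514.  197.1] yaw 78.7 -82.0 74.0
el 0.89 3172 mid [649.7 170.8] yaw 78.7 -81.0 74.0
el 0.8 3268 mid [604.2 178.5] yaw 78.8 -81.0 74.0
t 32.6 pos [560.  125.7 154.8] rpy [-1.571  0.    -1.765] F [-0.7  0.5  1.4] w 46.6
need tool dx,dy,dz mm [-134.9   24.8  -12.8] twist -0.0 j [0.09 0.5  1.5  0.   1.14 0.28]
```

View pics/w11.png

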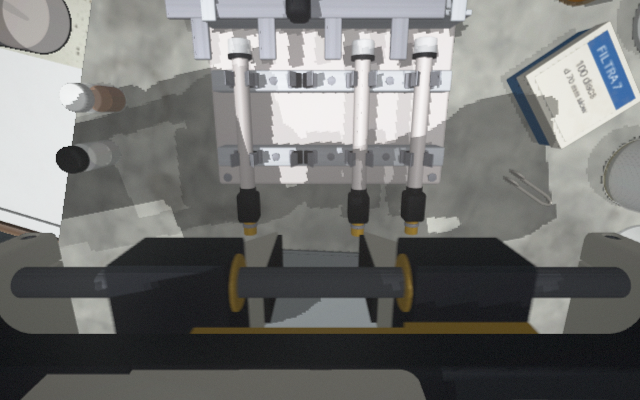

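arm_command(deltas=[[-0.034, 0, -0.003, 0], [-0.034, 0, -0.003, 0], [-0.034, 0, -0.003, 0], [-0.033, 0, -0.004, 0], [0, 0.02, 0, 0]])

```text
time: 33.1
tool_pos: [574.2, 266.0, 137.1]
tcp_rot: [-1.566, 0.004, -1.759]
contact_force: [-0.5, -0.4, -0.3]
grip_width: 48.7
```

arm_command(deltas=[[0, 0.02, 0, 0], [0, 0.02, 0, 0], [0, 0.015, 0, 0], [0, 0, 0, 0], [0, 0, 0, 0]])

```text
time: 33.6
tool_pos: [573.4, 260.9, 80.0]
tcp_rot: [-1.571, -0.0, -1.764]
contact_force: [-0.3, -0.1, 0.1]
grip_width: 48.2
```

Run:
```python
from h import *
need([573.4,260.5,69.5],78.9)
```

```text
t 33.6 pos [573.4 260.9  80. ] rpy [-1.571 -0.    -1.764] F [-0.3 -0.1  0.1] w 48.2
need tool dx,dy,dz mm [ 0.4 10.5  0.1] twist 0.0 j [0.31 0.68 1.41 0.   1.06 0.5 ]
```

arm_command(deltas=[[0, 0.006, 0, 0], [0, 0.004, 0, 0], [0, 0, 0, 0]])

```text
time: 33.9
tool_pos: [573.7, 260.0, 69.4]
tcp_rot: [-1.571, -0.0, -1.765]
contact_force: [0.1, 0.3, -0.1]
grip_width: 48.6
```

arm_command(deltas=[[0, 0, 0, 0], [0, 0, 0, 0], [0, 0, 0, 0], [0, 0, 0, 0], [0, 0, 0, 0]], claw=255)

```text
time: 34.4
tool_pos: [573.9, 260.0, 69.7]
tcp_rot: [-1.571, -0.0, -1.765]
contact_force: [-0.0, 0.7, 1.6]
grip_width: 13.8
```

arm_command(deltas=[[0, 0, 0, 0], [0, 0, 0, 0], [0, 0, 0, 0]])

```text
time: 34.7
tool_pos: [573.9, 260.1, 69.7]
tcp_rot: [-1.571, -0.0, -1.765]
contact_force: [-0.7, -0.5, 1.8]
grip_width: 13.9
```

arm_command(deltas=[[0, 0, 0.004, 0], [0, 0, 0.004, 0], [0, 0, 0.004, 0], [0, 0, 0.004, 0], [0, 0, 0, 0]])

```text
time: 35.2
tool_pos: [590.6, 256.7, 69.7]
tcp_rot: [-1.57, 0.0, -1.765]
contact_force: [-0.4, -0.4, 2.3]
grip_width: 14.0
```

arm_command(deltas=[[0, 0, 0.003, 0], [0, 0, 0.003, 0], [0, 0, 0.002, 0], [0, 0, 0, 0], [0, 0, 0, 0]])

```text
time: 35.7
tool_pos: [595.9, 255.7, 69.7]
tcp_rot: [-1.574, -0.001, -1.765]
contact_force: [-8.0, 0.7, 6.2]
grip_width: 14.0
```

arm_command(deltas=[[0, 0, 0.002, 0], [0, 0, 0.002, 0], [0, 0, 0, 0]])

```text
time: 36.0
tool_pos: [596.1, 255.7, 69.6]
tcp_rot: [-1.582, -0.003, -1.764]
contact_force: [-20.8, 2.0, 15.1]
grip_width: 13.4
```

arm_command(deltas=[[0, 0, -0.003, 0], [0, 0, -0.002, 0], [0, 0, 0, 0]])

```text
time: 36.3
tool_pos: [595.9, 255.7, 69.7]
tcp_rot: [-1.572, -0.0, -1.765]
contact_force: [-6.0, 0.6, 4.2]
grip_width: 13.8
```

arm_command(deltas=[[0, 0, 0, 0], [0, 0, 0, 0], [0, 0, 0, 0], [0, 0, 0, 0], [0, -0.01, 0, 0]], claw=140)

```text
time: 36.8
tool_pos: [595.8, 255.3, 78.5]
tcp_rot: [-1.573, -0.001, -1.765]
contact_force: [-0.1, -0.2, -0.1]
grip_width: 41.1
```

arm_command(deltas=[[0, -0.02, 0, 0], [0, -0.04, 0, 0], [0, -0.04, 0, 0], [0.045, 0, 0, 0], [0.045, 0, 0, 0]])

```text
time: 37.3
tool_pos: [579.8, 167.4, 182.1]
tcp_rot: [-1.566, 0.001, -1.762]
contact_force: [0.1, -0.6, -0.5]
grip_width: 41.6
```

arm_command(deltas=[[0.045, 0, 0, 0], [0.0, 0, 0, 0], [0, 0, 0, 0]])

```text
time: 37.6
tool_pos: [570.8, 122.3, 180.8]
tcp_rot: [-1.569, 0.001, -1.767]
contact_force: [0.4, 0.4, -0.5]
grip_width: 41.1
```

Run:
```python
from h import *
obs();p=cap('wrist');save(p,'w12')
for n in('top','side'):
    q=cap(n)
    for d in vision.find_in(q,'vial_a'): print(n,'vial',round(d['confidence'],2),w(q,d['xyz']).round(0))
    for d in vision.find_in(q,'electrode_1'): print(n,'el',round(d['confidence'],2),rk(w(q,d['xyz'])).round(0))
```

```text
t 37.6 pos [570.8 122.3 180.8] rpy [-1.569e+00  1.000e-03 -1.767e+00] F [ 0.4  0.4 -0.5] w 41.1
top el 0.61 [-75. -75.  46.]
side vial 0.62 [379. 201.  37.]
side vial 0.58 [397. 247.  37.]
side vial 0.16 [572. 231.  27.]
side el 0.78 [-17. -71.  51.]
side el 0.72 [-37. -28.  49.]
side el 0.52 [-22.  67.  44.]
```

Run:
```python
from h import *
p=cap('wrist');els(p,40)
for d in vision.find_in(p,'lock_grip')[:2]: print('grip',round(d['confidence'],2),rk(w(p,d['xyz'])).round(1))
obs();print(job.close_job())
```

```text
el 0.84 2254 mid [603.5 176.8] yaw 79.2 -72.0 81.0
el 0.74 2446 mid [648.8 169.5] yaw 79.4 -73.0 81.0
el 0.29 1448 mid [438.9 229.6] yaw 166.4 -25.0 25.0
grip 0.75 [72.5 -5.2 58. ]
t 38.1 pos [570.4 123.6 179.6] rpy [-1.571 -0.    -1.764] F [0.9 0.7 0. ] w 41.4
the job is handed in; nothing more can be done
None
```

The job is handed in at about 38 s. I slid the lock open and pressed the three electrodes on the mat into slots 1, 2 and 4, heads on the open side and caps towards the lock. Then I slid the lock shut. There were only three electrodes at the start.

**Checks that passed:**
- **Clips:** each electrode bottomed out rigidly at home height, at 23 to 35 N. The wrist view before shutting showed all three parallel to the slots.
- **Lock:** it moved about 23 mm from one end stop to the other. I felt the shut stop at about 21 N, and it closed over the electrodes without resistance.
- **Vials:** the last side view put both where they were at the start, at standing height.

**Checks that failed or disagreed:**
- After shutting, I saved a last picture but could not view it because the picture limit was reached.
- In the final network readings, the wrist picture gave the slot 1 and 2 electrodes in place but not slot 4. The side view did report all three in their slots.
- The lock grip was read at rack y -5 mm instead of 0. I went by the end stop, since that reading is only good to about 4 mm.
- The last top view showed neither vial and only one electrode.

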